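# Hang the jar carrier on the spring balancer

### The job

Two alike wire carriers stand on the bench: lift the one that holds the glass jar by its wooden grip and hang it on the spring balancer, its crossbar in both V notches of the fork. Go down with the arm as it sinks under the weight, and let go only once the arm carries the carrier and has settled, not forced far below that. Leave the carrier with the black film can where it stands.

Things in the scene. Friction and masses are not known exactly. Their poses are not given: they have to be found in the camera images.
- jar_carrier_grip (a point): Middle of the wooden grip (12 mm thick along x, 36 along y, 46 high) of the carrier with the wide glass jar (51 mm, 70 high, fixed in it). z up, y along the crossbar. 116 mm above the underside, 28 above the centre line of the crossbar (round, 10 mm, 148 long) that it stands on. Steel dish 62 mm across; straps at y +-34 mm. 0.25 to 0.31 kg. Same either way round.
- can_carrier_grip (a point): The same point of the other carrier, of the same make and size, holding a slimmer, lower black film can (34 mm wide, 51 high). To be left alone.
- fork_seat (a point): Where the middle of the hung crossbar's centre line lies: midway between the 2 V notches, moving with the arm. x runs along the arm to its grey post, y through the notches. Prongs 120 mm apart, 108 clear; notches open upward, 32 mm wide, tops 16 mm higher. Cross piece 80 mm behind. Carrier may enter between the prongs from above or from the robot's side.
- balancer_arm: The spring arm, hinged 240 mm behind its origin, which is fork_seat; same axes. Empty, the origin stands 161 mm above the bench (tip raised 0.15 rad, upper stop). A damped spring: at the fork about 0.4 N plus 0.7 N per 10 mm pushed down and 0.1 N per 10 mm/s. Under the jar carrier's full weight it settles with the origin 120 to 130 mm above the bench (31 to 41 mm down); lower stop at 94 mm.

How it is judged:
By the outcome, as a careful person would: the job done as asked, in the order asked, and still so for the second after the job is handed in, with the robot touching nothing.
It also fails if it takes over 40 s, if anything falls off the work surface, if the arm or the gripper's body presses on something with over 40 N, if the wrist force passes 120 N, or if a joint passes its speed limit or range.

### The arm

A 6-joint arm with a two-finger parallel gripper is mounted at the origin on a cart in front of the work surface, level with it; the furniture and walls round the work are solid. World frame = base frame: x ahead of the robot, y to its left, z up, the work surface at z = 0. Lengths are in m, angles in rad, forces in N, time in s.
With the tool pointing down it reaches from about 0.4 to 0.925 m from the base axis. Payload 12.5 kg.
Tool frame: the origin (TCP) lies midway between the tips of the shut fingers; the grasp point (between the pads) lies 19 mm behind it (hold_point_z is the distance from the TCP to the grasp point, in m); z points along the fingers, y is the line along which they close (so a half turn about z gives the same grasp; the last joint's range is limited). The gripper opens to 95 mm and grips with 3 to 60 N. Pads are 20 mm wide; open, the fingers measure 119 mm over their backs; the gripper's body (75 mm by 180 mm) begins 59 mm behind the grasp point.
Start: joints at [-1.411, 0.491, 1.559, -0, 1.092, -0.106], TCP at [0.164, -0.603, 0.215] pointing down, gripper open.
Joint ranges: [-3.1, 3.1], [-0.84, 2.19], [0.05, 2.79], [-1.13, 4.28], [0.06, 2.93], [-2.69, 2.69]. Speed limits (rad/s): [2.22, 2.22, 2.79, 3.14, 3.14, 3.14].

### API

Orientations are given as a unit quaternion [w, x, y, z].
In Python, from cell import * gives the robot as it stands. The module is installed in compiled form; this text tells all that it offers.
- The arm moves only by the shell command python3 -m crank 'ROWS' [OPENING]. ROWS is text: rows parted by semicolons, each of 6 numbers parted by spaces: the shift along the tool's x, y, z in m, then the turn, a rotation vector about the tool's x, y, z in degrees. In form: dx dy dz rx ry rz; .... A call has exactly 5 rows; each row is the pose to reach, as a shift and turn from the pose commanded when the call began, along the tool's axes at that moment; what a row does not reach only later rows make up. A row lasts 1/8 s, in which the tool goes at most 62.5 mm and 10.7 degrees, less where a joint would pass 70% of its speed; a pose out of reach is approached as far as the arm can. A call with a gripper value outside its range is refused whole. OPENING is the finger opening in m, from 0 to 0.0951, set as the call begins (- or left out, the last holds). The fingers move at their own pace and stop on an object; the grip force is fixed at half the most. Time passes only in rows, so rows that repeat a pose let the fingers close, or fill a call up. It gives the time, the measured TCP pose, the force, the opening and the grip force at its end, in the units of the state.
- get_state(): the state, without advancing time (a new reading comes with each control period).
- snapshot(name): name is "side" or "top"; returns a dict with "pixels" (420x560x3 uint8, blue, green, red), "fx", "fy", "cx", "cy" (pixels), "R" (3x3) and "t" (3): a world point X has camera coordinates R X + t. Camera axes: x right, y down, z forward; pixel columns grow to the right and rows downward; lengths in m; the calibration is good to about 2 mm. A picture is of the moment at which its call begins. There is no depth.
- hand_in(): hands the job in; it is judged then, once.
Trained networks look in the newest picture that a camera, given by its name, has taken for a name from the list of things; names that differ only in an ending like _2 or _b are one class to them, and where a whole thing is asked for, a point or a joint stands for the part that bears it (a point fixed in the world has none). Each returns a list of dicts, best first, with "confidence" (0 to 1); they miss things now and then, are a little off and sometimes report something else, mostly with a low value. They report only what shows in the picture. A call takes as long as a camera call.
- cut_out(label, camera): "pixels" (420x560 bool, what is visible of it) and "box" ([left, top, right, bottom] in pixels, round what is visible of it).
- mark_of(label, camera): "xy" ([column, row] in pixels: a listed point, or the origin of a listed thing).
The state is a dict: "time": time; "joints": joint angles; "qd": joint speeds; "joint_efforts": joint torques, N m; "eef_pos": TCP position; "ee_rot": TCP orientation; "contact_force": force on the tool from outside, world axes, zero at the start; "torque": the same for the moment, N m; "finger_gap": finger opening in m; "gripper_force": force on a finger pad.
Only numpy, scipy, OpenCV 4.12 (cv2) and the standard library are available. Lean on these libraries where they do the work, as an engineer would, in place of code of your own. Each camera call takes 0.05 s, during which the arm holds its last target. There are 200 camera calls.

## Working session

There is one attempt and no reset: what is moved stays moved. The work goes in short steps, Python scripts to look and compute and a shell command to move; the robot and the scene stay as the last step left them, time stands still between calls to the robot, and variables do not carry over. Pictures are saved under pics/ and viewed, at most 12 in all, crops included, and the job is handed in when it is done.

```bash
mkdir -p pics
cat > h.py <<'E'
from cell import *
import numpy as np, cv2
def look(names,save=None):
    out={}
    S={c:snapshot(c) for c in("side","top")}
    if save: cv2.imwrite(f"pics/{save}.png",np.hstack([cv2.resize(S[c]["pixels"],(400,300)) for c in S]) if 0 else np.vstack([S["side"]["pixels"]])) ; cv2.imwrite(f"pics/{save}_t.png",S["top"]["pixels"])
    for n in names:
        m={c:mark_of(n,c)[:3] for c in S}
        for c in m: print(n,c,[(np.round(d["xy"],1).tolist(),round(d["confidence"],2)) for d in m[c]])
        out[n]=m
    return S,out
def tri(S,px):
    A=[];b=[]
    for c,(u,v) in px.items():
        s=S[c];R=np.array(s["R"]);t=np.array(s["t"])
        for r,w in((0,(u-s["cx"])/s["fx"]),(1,(v-s["cy"])/s["fy"])):
            A.append(R[r]-w*R[2]);b.append(w*t[2]-t[r])
    X,res,_,_=np.linalg.lstsq(np.array(A),np.array(b),rcond=None)
    return X,res
def proj(s,X):
    p=np.array(s["R"])@X+np.array(s["t"]);return np.round([s["fx"]*p[0]/p[2]+s["cx"],s["fy"]*p[1]/p[2]+s["cy"]],1)
E
python3 - <<'E'
from h import *
S,o=look(["jar_carrier_grip","can_carrier_grip","fork_seat"],"a")
for n in o:
    m=o[n]
    if m["side"] and m["top"]: print(n,tri(S,{c:m[c][0]["xy"] for c in m}))
for c in S: print(c,-np.array(S[c]["R"]).T@S[c]["t"], np.array(S[c]["R"])[2], S[c]["fx"])
s=get_state();print(s["eef_pos"],s["ee_rot"],s["time"])
E
```

```text
jar_carrier_grip side [([301.6, 315.0], 0.96)]
jar_carrier_grip top [([187.7, 230.7], 0.89)]
can_carrier_grip side [([304.7, 243.7], 0.67)]
can_carrier_grip top [([260.0, 226.0], 0.81)]
fork_seat side [([279.7, 159.7], 0.82), ([280.8, 159.1], 0.16)]
fork_seat top []
jar_carrier_grip (array([0.45208057, 0.10184777, 0.1113677 ]), array([6.51410497e-06]))
can_carrier_grip (array([ 0.46623514, -0.07542376,  0.12612401]), array([1.82206622e-05]))
side [0.36271259 0.70080621 0.77857757] [ 0.13930359 -0.80038245 -0.58308013] 500.5044270257579
top [ 0.42898978 -0.12981987  1.35204392] [ 0.05788578  0.00665815 -0.99830101] 507.05328148373866
[ 0.16420209 -0.60300832  0.21455173] [-8.32040831e-05  9.91179594e-01  1.32525490e-01  1.09698970e-05] 0.4
```

View pics/a.png

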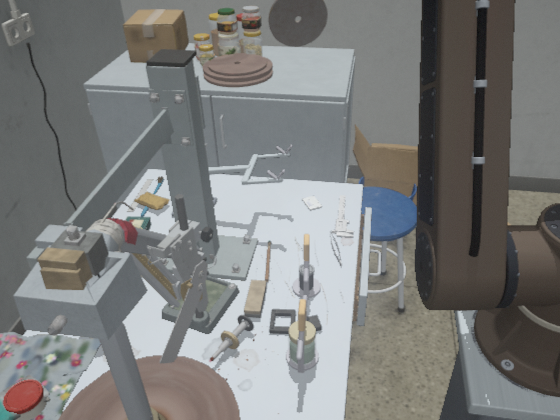

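View pics/a_t.png

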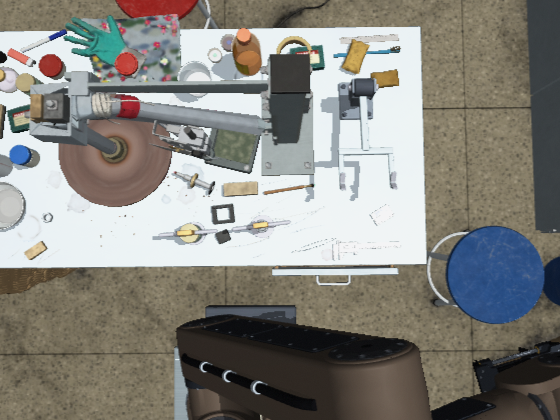

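Side view: the jar carrier's grip is at (302,315), the can carrier's at (305,244), and the fork is around (265,165). Top view: jar grip (188,231), can grip (261,226), fork prong tips at about (342,183) and (393,180). The networks agree with this, so I'm zooming in for the angles.

Run:
```python
from h import *
S={c:snapshot(c) for c in("side","top")}
p=S["side"]["pixels"];q=S["top"]["pixels"]
a=cv2.resize(p[135:195,230:310],(400,300),interpolation=3);b=cv2.resize(q[140:200,325:405],(400,300),interpolation=3)
c=cv2.resize(q[200:260,145:225],(400,300),interpolation=3);d=cv2.resize(p[270:375,250:390],(400,300),interpolation=3)
cv2.imwrite("pics/b.png",np.vstack([np.hstack([a,b]),np.hstack([c,d])]))
for l in("fork_seat","balancer_arm"):
    print(l,[(np.round(d["xy"],1),d["confidence"]) for d in mark_of(l,"top")])
s=S["side"]
# fork seat from side ray at z=.161
R=np.array(s["R"]);C=-R.T@s["t"];r=R.T@np.array([(279.9-s["cx"])/s["fx"],(159.6-s["cy"])/s["fy"],1]);X=C+r*(.161-C[2])/r[2]
print(X,proj(S["top"],X))
for y in(-.06,.06): print(y,proj(s,X+[0,y,0]),proj(S["top"],X+[0,y,0]))
```

```text
fork_seat []
balancer_arm []
[ 0.56743142 -0.3425759   0.161     ] [372.1 180.3]
-0.06 [284.1 147.8] [397.6 180. ]
0.06 [275.4 172.4] [346.7 180.6]
```

View pics/b.png

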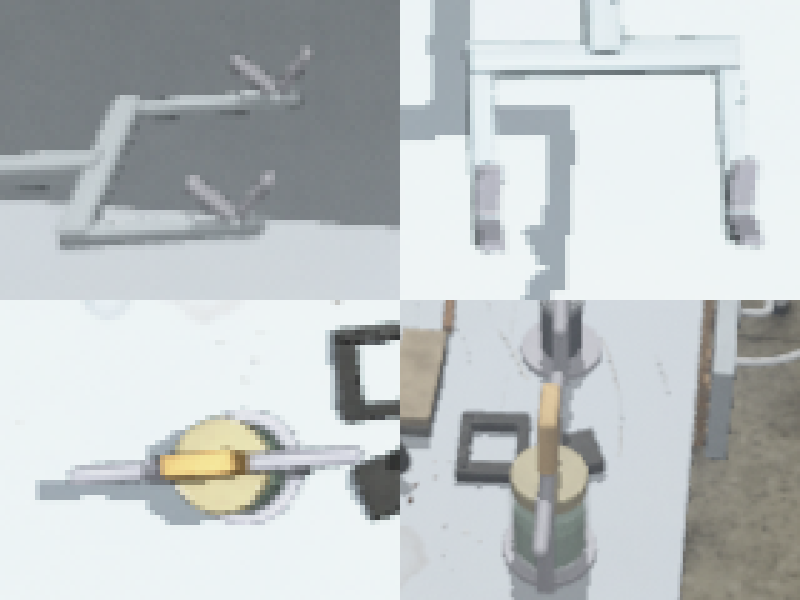

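The crop shows the notch bottoms clearly. In the side image they are at (278,179.4) and (285.6,154); in the top image at (342.8,182.4) and (393.4,181). The jar bar's ends in the top image are at (158.4,235) and (217.4,231).

```bash
cat >> h.py <<'E'
def ray(s,uv,z):
    R=np.array(s["R"]);C=-R.T@s["t"];r=R.T@np.array([(uv[0]-s["cx"])/s["fx"],(uv[1]-s["cy"])/s["fy"],1]);return C+r*(z-C[2])/r[2]
E
python3 - <<'E'
from h import *
S={c:snapshot(c) for c in("side","top")}
L,e=tri(S,{"side":(278,179.4),"top":(342.8,182.4)});R_,e2=tri(S,{"side":(285.6,154),"top":(393.4,181)})
print(L,e,R_,e2,(L+R_)/2)
d=L-R_;print("fork y dir yaw",np.degrees(np.arctan2(-d[0],d[1])),np.linalg.norm(d))
a=ray(S["top"],(158.4,235),.093);b=ray(S["top"],(217.4,231),.093);d=a-b
print("bar",a,b,(a+b)/2,np.degrees(np.arctan2(-d[0],d[1])),np.linalg.norm(d))
print("grip at .116",ray(S["top"],(187.7,230.7),.116),ray(S["side"],(301.6,315),.116))
from scipy.spatial.transform import Rotation as Ro
q=get_state()["ee_rot"];print(Ro.from_quat([q[1],q[2],q[3],q[0]]).as_matrix().round(3))
E
```

```text
[ 0.56257041 -0.27540938  0.146652  ] [9.83886516e-06] [ 0.56476284 -0.39592807  0.14703083] [8.63457144e-06] [ 0.56366663 -0.33566872  0.14684141]
fork y dir yaw 1.0421878902972432 0.12053922641645168
bar [0.44427533 0.17836813 0.093     ] [0.45278014 0.03162378 0.093     ] [0.44852774 0.10499596 0.093     ] 3.316960249683604 0.1469906005816629
grip at .116 [0.4537824 0.1011854 0.116    ] [0.44967259 0.10586932 0.116     ]
[[ 0.965  0.263  0.   ]
 [ 0.263 -0.965 -0.   ]
 [-0.     0.    -1.   ]]
```

```bash
cat >> h.py <<'E'
def rel(P,yaw_y):
    "tool-frame shift and rz (deg) to put TCP at P with tool y at world yaw yaw_y (deg)"
    from scipy.spatial.transform import Rotation as Ro
    s=get_state();q=s["ee_rot"];R=Ro.from_quat([q[1],q[2],q[3],q[0]]).as_matrix()
    y=np.degrees(np.arctan2(R[1,1],R[0,1]));d=(yaw_y-y+90)%180-90
    t=np.radians(yaw_y);sg=1 if abs((yaw_y-y+180)%360-180)<=90 else -1
    Y=sg*np.array([np.cos(t),np.sin(t),0]);Z=np.array([0,0,-1.]);T=np.column_stack([np.cross(Y,Z),Y,Z])
    print("tcp",np.round(s["eef_pos"],4),"yaw",round(y,1),"shift",(R.T@(np.array(P)-s["eef_pos"])).round(4),"rotvec",np.degrees(Ro.from_matrix(R.T@T).as_rotvec()).round(1),"j",np.round(s["joints"],2),"t",s["time"],"F",np.round(s["contact_force"],1),"gap",s["finger_gap"],s["gripper_force"])
E
python3 -m crank '0.056 -0.027 -0.01 0 0 -9; 0.112 -0.054 -0.02 0 0 -19; 0.169 -0.08 -0.03 0 0 -29; 0.225 -0.107 -0.04 0 0 -39; 0.281 -0.134 -0.045 0 0 -49' 0.06
python3 -c "
from h import *
rel([.451,.1035,.23],3.3)"
```

```text
time: 1.32
eef_pos: [0.3998, -0.4001, 0.2602]
ee_rot: [0.001, 0.846, 0.534, 0.0]
contact_force: [-0.4, -0.9, -0.6]
finger_gap: 0.0605
gripper_force: 0.0
tcp [ 0.3998 -0.4001  0.2602] yaw -25.5 shift [ 0.4767 -0.1703  0.0298] rotvec [  0.1   0.  -28.8] j [-0.9   0.36  1.65 -0.    1.13 -0.46] t 1.325 F [-0.4 -0.9 -0.6] gap 0.06045875844036138 0.0
```

```bash
python3 -m crank '0.053 -0.019 0.004 0 0 -6; 0.106 -0.038 0.008 0 0 -12; 0.159 -0.057 0.012 0 0 -18; 0.212 -0.076 0.016 0 0 -24; 0.265 -0.095 0.02 0 0 -28.8'>/dev/null
python3 -c "
from h import *
rel([.451,.1035,.20],3.3)"
```

```text
tcp [ 0.4281 -0.1198  0.2396] yaw 3.2 shift [0.2217 0.0352 0.0395] rotvec [ 0.   0.  -0.1] j [-0.42  0.2   1.94 -0.    0.99 -0.48] t 1.95 F [ 0.1 -0.4 -0.4] gap 0.060157826365590056 0.0
```

```bash
python3 -m crank '0.055 0.009 0 0 0 0; 0.11 0.018 0 0 0 0; 0.166 0.027 0.01 0 0 0; 0.2217 0.0352 0.03 0 0 0; 0.2217 0.0352 0.04 0 0 0'>/dev/null
python3 - <<'E'
from h import *
rel([.451,.1035,.097],3.3)
S,o=look(["jar_carrier_grip"],"c")
X=np.array(get_state()["eef_pos"])
print(proj(S["side"],X),proj(S["top"],X))
p=S["side"]["pixels"][200:380,220:400];q=S["top"]["pixels"][140:280,120:260]
cv2.imwrite("pics/c2.png",np.hstack([cv2.resize(p,(400,400)),cv2.resize(q,(400,400))]))
E
```

```text
tcp [0.4512 0.1048 0.1987] yaw 3.3 shift [-0.0013 -0.0002  0.1017] rotvec [-0. -0.  0.] j [0.09 0.28 1.96 0.   0.9  0.03] t 2.575 F [ 0.5 -0.8 -0.3] gap 0.060321664870094764 0.0
jar_carrier_grip side [([300.7, 315.9], 0.68)]
jar_carrier_grip top [([187.8, 231.2], 0.65)]
[300.7 278. ] [180.9 230.9]
```

View pics/c2.png

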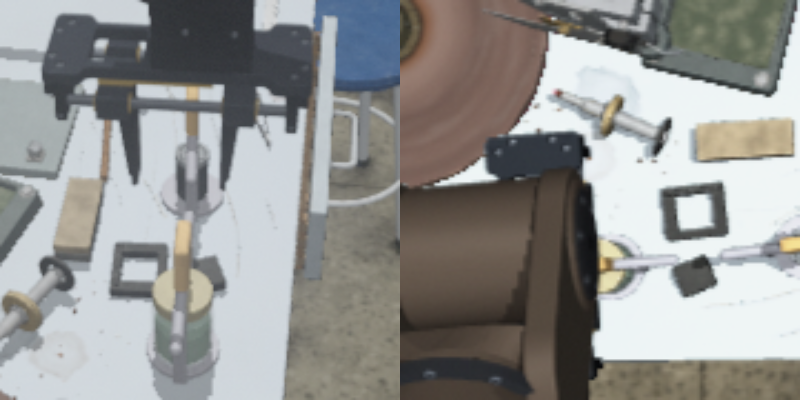

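The fingers at about (281,283) and (322,283) in the side image straddle the grip at (302,315), centred on it. I'll go down and close.

```bash
python3 -m crank '-0.001 0 0.03 0 0 0; -0.001 0 0.06 0 0 0; -0.001 0 0.08 0 0 0; -0.001 0 0.09 0 0 0; -0.001 0 0.098 0 0 0'; python3 -m crank '0 0 0 0 0 0; 0 0 0 0 0 0; 0 0 0 0 0 0; 0 0 0 0 0 0; 0 0 0 0 0 0' 0; python3 -m crank '0 0 -0.005 0 0 0; 0 0 -0.025 0 0 0; 0 0 -0.06 0 0 0; 0 0 -0.11 0 0 0; 0 0 -0.16 0 0 0'
python3 -c "
from h import *
rel([.565,-.338,.30],1)"
```

```text
time: 3.4
eef_pos: [0.4521, 0.1001, 0.1016]
ee_rot: [0.0, 0.689, 0.725, 0.0]
contact_force: [0.1, 0.9, -0.2]
finger_gap: 0.0601
gripper_force: 0.0
time: 4.03
eef_pos: [0.4517, 0.1008, 0.1016]
ee_rot: [0.0, 0.688, 0.726, 0.0]
contact_force: [-0.9, 1.0, 0.7]
finger_gap: 0.0156
gripper_force: 0.4
time: 4.65
eef_pos: [0.4512, 0.1008, 0.2631]
ee_rot: [-0.0, 0.688, 0.726, -0.0]
contact_force: [1.1, 0.5, -3.1]
finger_gap: 0.0122
gripper_force: 30.0
tcp [0.4512 0.1008 0.2631] yaw 3.0 shift [-0.4442  0.0905 -0.0369] rotvec [-0.  0.  2.] j [ 0.08  0.2   1.87 -0.    1.07  0.02] t 4.65 F [ 1.1  0.5 -3.1] gap 0.012177515956037095 29.998798370361328
```

```bash
python3 -m crank '0 0 -0.01 0 0 0; -0.01 0.002 -0.03 0 0 0; -0.03 0.006 -0.037 0 0 0; -0.06 0.012 -0.037 0 0 0; -0.1 0.02 -0.037 0 0 1' >/dev/null
python3 -m crank '-0.05 0.01 0 0 0 0; -0.1 0.02 0 0 0 0; -0.15 0.03 0 0 0 0; -0.18 0.037 0 0 0 0.5; -0.2 0.041 0 0 0 1' >/dev/null
python3 - <<'E'
from h import *
rel([.565,-.338,.30],1)
S,o=look(["jar_carrier_grip","can_carrier_grip","fork_seat"])
s=get_state();X=np.array(s["eef_pos"])+[0,0,.019];print("hold",proj(S["side"],X),proj(S["top"],X))
b=X-[0,0,.028];print("bar ends",[proj(S["side"],b+[0,k,0]) for k in(-.074,0,.074)])
cv2.imwrite("pics/d.png",cv2.resize(S["side"]["pixels"][60:300,180:460],(700,600)))
E
```

```text
tcp [ 0.5247 -0.1976  0.297 ] yaw 0.9 shift [-0.141   0.0379 -0.0032] rotvec [-0.1 -0.1 -0.1] j [-0.48  0.33  1.6  -0.    1.22 -0.49] t 5.9 F [ 0.6 -0.3 -3.1] gap 0.01168625663798018 29.997946321964264
jar_carrier_grip side [([285.7, 134.8], 0.89)]
jar_carrier_grip top []
can_carrier_grip side [([302.8, 245.4], 0.95)]
can_carrier_grip top [([259.1, 225.4], 0.63)]
fork_seat side [([280.3, 161.7], 0.74)]
fork_seat top []
hold [285.6 130.1] [314.1 192.8]
bar ends [array([291.6, 126.3]), array([285.9, 142.4]), array([279.5, 160.6])]
```

View pics/d.png

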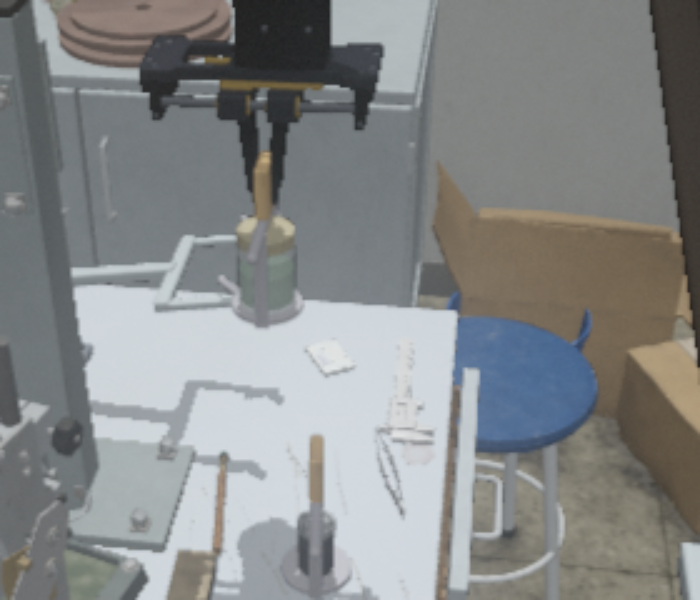

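The jar carrier hangs upright in the grip at about (285,135). The can carrier is still standing at (303,245), and the fork is clear. The hold point sits about 10 mm above the grip's middle, so the bar is about 19 mm below the TCP.

```bash
python3 -m crank '-0.02 0.005 -0.008 0 0 0; -0.055 0.015 -0.01 0 0 0; -0.095 0.026 -0.01 0 0 0; -0.125 0.034 -0.01 0 0 0; -0.14 0.038 -0.01 0 0 0' >/dev/null
python3 -m crank '0 0 0 0 0 0; 0 0 0 0 0 0; 0 0 0.01 0 0 0; 0 0 0.02 0 0 0; 0 0 0.03 0 0 0'
python3 - <<'E'
from h import *
rel([.565,-.338,.20],1)
S,o=look(["jar_carrier_grip","fork_seat"])
s=get_state();X=np.array(s["eef_pos"])+[0,0,.019];print("hold",proj(S["side"],X),proj(S["top"],X))
b=X-[0,0,.038];print("bar",[proj(S["side"],b+[0,k,0]) for k in(-.074,0,.074)])
p=S["side"]["pixels"][70:210,210:350];q=S["top"]["pixels"][110:250,300:440]
cv2.imwrite("pics/e.png",np.hstack([cv2.resize(p,(400,400)),cv2.resize(q,(400,400))]))
E
```

```text
time: 7.55
eef_pos: [0.5653, -0.3354, 0.2775]
ee_rot: [-0.0, 0.701, 0.714, -0.0]
contact_force: [0.3, -0.2, -2.3]
finger_gap: 0.0119
gripper_force: 30.0
tcp [ 0.5653 -0.3354  0.2775] yaw 1.0 shift [-0.0026 -0.0003  0.0775] rotvec [-0. -0.  0.] j [-0.64  0.49  1.39 -0.    1.26 -0.65] t 7.55 F [ 0.3 -0.2 -2.3] gap 0.011902343351438336 29.99753773212433
jar_carrier_grip side [([277.6, 114.5], 0.77)]
jar_carrier_grip top []
fork_seat side [([280.5, 161.4], 0.9)]
fork_seat top []
hold [278.5 108.9] [380.5 173.5]
bar [array([284.4, 110.6]), array([279. , 124.1]), array([273., 139.])]
```

View pics/e.png

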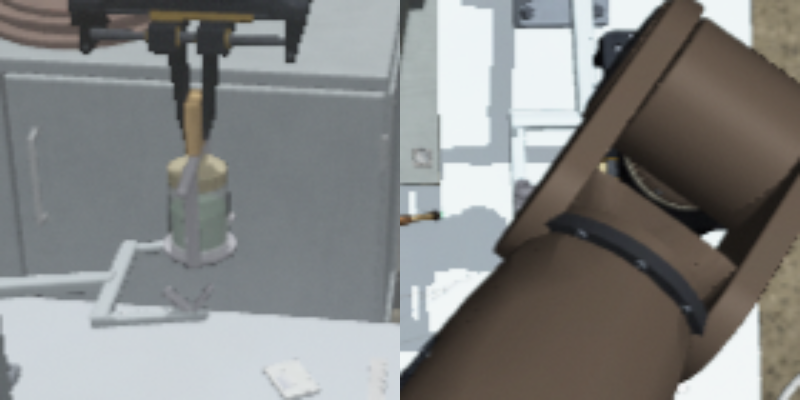

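The carrier is centred between the prongs. Its dish is at about crop (195,250), above the near notch at (190,300). I'll lower it to just above the notches and then press gently.

```bash
python3 -m crank '0 0 0.015 0 0 0; -0.001 0 0.035 0 0 0; -0.002 0 0.055 0 0 0; -0.002 0 0.07 0 0 0; -0.002 0 0.08 0 0 0'
python3 - <<'E'
from h import *
rel([.565,-.338,.18],1)
S,o=look(["jar_carrier_grip","fork_seat"])
s=get_state();X=np.array(s["eef_pos"])+[0,0,.019];print("hold",proj(S["side"],X))
b=X-[0,0,.038];print("bar",[proj(S["side"],b+[0,k,0]) for k in(-.074,-.06,0,.06,.074)])
p=S["side"]["pixels"][100:205,220:360]
cv2.imwrite("pics/f.png",cv2.resize(p,(800,600)))
E
```

```text
time: 8.48
eef_pos: [0.5653, -0.3376, 0.1973]
ee_rot: [-0.0, 0.701, 0.713, -0.0]
contact_force: [0.1, -0.3, -2.7]
finger_gap: 0.0119
gripper_force: 30.0
tcp [ 0.5653 -0.3376  0.1973] yaw 1.0 shift [-0.0004 -0.0003  0.0173] rotvec [-0. -0.  0.] j [-0.64  0.56  1.49 -0.    1.1  -0.66] t 8.475 F [ 0.1 -0.3 -2.7] gap 0.011870947654503236 29.997623562812805
jar_carrier_grip side [([280.1, 143.2], 0.82)]
jar_carrier_grip top []
fork_seat side [([281.1, 157.0], 0.9), ([278.9, 158.3], 0.29)]
fork_seat top []
hold [279.6 139.7]
bar [array([285.2, 139.4]), array([284.3, 142. ]), array([280. , 153.7]), array([275.5, 166.4]), array([274.4, 169.6])]
```

View pics/f.png

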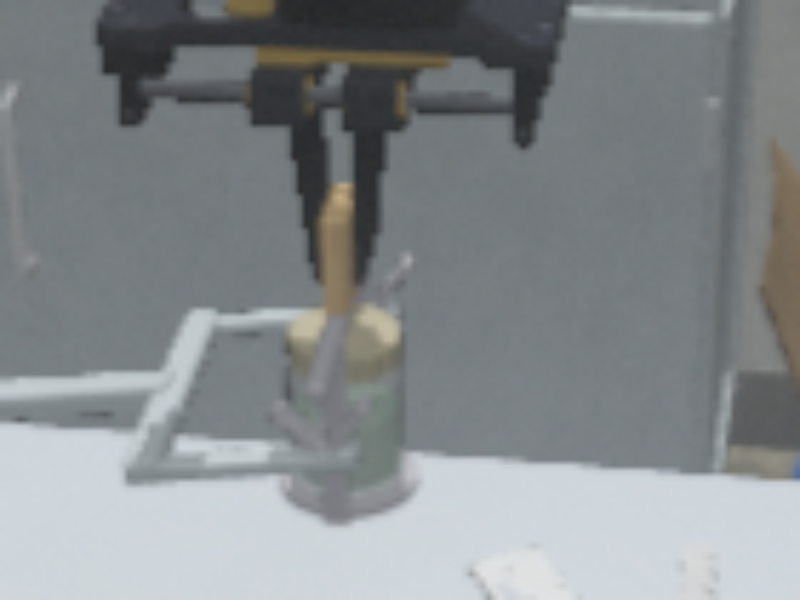

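The bar's near end, at crop (318,385), is right above the near V, which spans about 280 to 365. I'll descend onto it while watching the force.

```bash
python3 -m crank '0 0 0.006 0 0 0; 0 0 0.012 0 0 0; 0 0 0.018 0 0 0; 0 0 0.022 0 0 0; 0 0 0.026 0 0 0' | sed -n '1,2p;4p'
python3 -m crank '0 0 0.003 0 0 0; 0 0 0.006 0 0 0; 0 0 0.009 0 0 0; 0 0 0.012 0 0 0; 0 0 0.012 0 0 0' | sed -n '1,2p;4p'
```

```text
time: 9.4
eef_pos: [0.5651, -0.3376, 0.1721]
contact_force: [-3.7, 0.1, -0.6]
time: 10.02
eef_pos: [0.5648, -0.3377, 0.1601]
contact_force: [-5.7, -0.3, -0.4]
```

```bash
python3 -m crank '0 -0.001 0 0 0 0; 0 -0.002 0 0 0 0; 0 -0.003 0 0 0 0; 0 -0.003 0 0 0 0; 0 -0.003 0 0 0 0' | sed -n '1,2p;4p'
python3 - <<'E'
from h import *
S,o=look(["jar_carrier_grip","fork_seat"])
s=get_state();print(s["torque"],s["contact_force"],s["eef_pos"]);X=np.array(s["eef_pos"])+[0,0,.019];print("hold",proj(S["side"],X))
cv2.imwrite("pics/g.png",cv2.resize(S["side"]["pixels"][115:205,220:340],(800,600),interpolation=2))
E
```

```text
time: 10.65
eef_pos: [0.5626, -0.3379, 0.1606]
contact_force: [-0.9, -0.4, -0.8]
jar_carrier_grip side [([282.6, 158.0], 0.55), ([302.9, 246.6], 0.21)]
jar_carrier_grip top []
fork_seat side [([282.7, 166.2], 0.88)]
fork_seat top []
[-0.18449122 -0.07902232 -0.05503559] [ 0.51802009 -0.69399413 -1.02781728] [ 0.56253187 -0.33783972  0.16047681]
hold [281.3 154.1]
```

View pics/g.png

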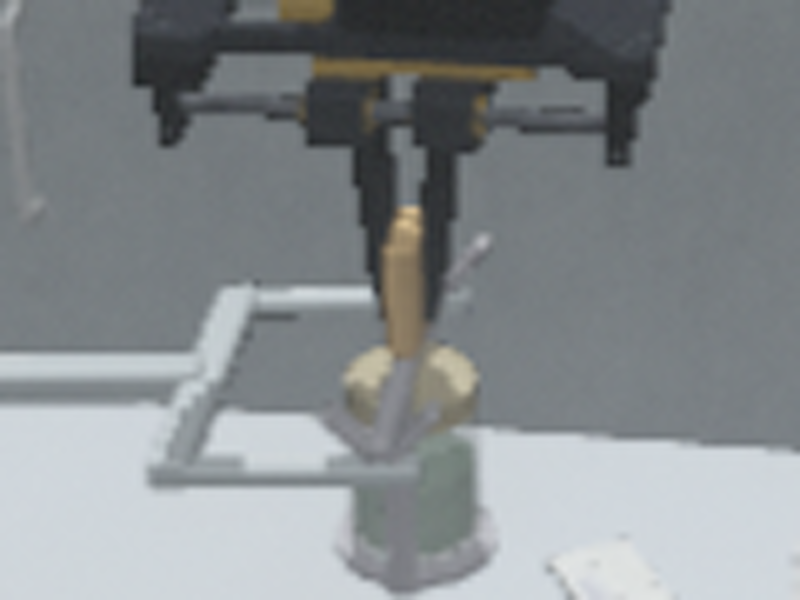

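The bar's near end, at crop (385,450), sits at the bottom of the near V, and the sideways force is gone. I'll follow it down.

```bash
python3 -m crank '0 0 0.003 0 0 0; 0 0 0.006 0 0 0; 0 0 0.009 0 0 0; 0 0 0.012 0 0 0; 0 0 0.012 0 0 0' | sed -n '1,2p;4p'
python3 -m crank '0 0 0.002 0 0 0; 0 0 0.003 0 0 0; 0 0 0.003 0 0 0; 0 0 0.003 0 0 0; 0 0 0.003 0 0 0' | sed -n '1,2p;4p'
python3 - <<'E'
from h import *
f=[]
S,o=look(["jar_carrier_grip","fork_seat"])
s=get_state();print(s["torque"],s["contact_force"],s["eef_pos"]);X=np.array(s["eef_pos"])+[0,0,.019];print("hold",proj(S["side"],X))
for z in (.12,.125,.13): print(z,proj(S["side"],np.array([.5625,-.338,z])))
E
```

```text
time: 11.58
eef_pos: [0.5622, -0.3378, 0.1481]
contact_force: [-4.0, -1.0, 0.4]
time: 12.2
eef_pos: [0.5623, -0.3378, 0.1454]
contact_force: [-5.4, -1.4, 0.1]
jar_carrier_grip side [([281.8, 163.4], 0.59)]
jar_carrier_grip top []
fork_seat side [([281.4, 168.8], 0.68)]
fork_seat top []
[-0.36180279  0.93624547 -0.29607539] [-4.57001287 -1.46384297 -0.49542371] [ 0.56223319 -0.33778946  0.14537904]
hold [281.6 159.5]
0.12 [282. 175.]
0.125 [281.9 173.3]
0.13 [281.9 171.5]
```

```bash
python3 -m crank '0 -0.001 0 0 0 0; 0 -0.002 0 0 0 0; 0 -0.003 0 0 0 0; 0 -0.003 0 0 0 0; 0 -0.003 0 0 0 0' | sed -n '1,2p;4p'
python3 - <<'E'
from h import *
f=[]
for i in range(8):
    m=snapshot("side");f.append(get_state()["contact_force"])
print(np.mean(f,0),np.std(f,0))
E
```

```text
time: 13.12
eef_pos: [0.561, -0.3379, 0.146]
contact_force: [6.4, -0.1, 0.5]
[ 6.11766211 -0.21771829 -0.26476601] [0.30008495 0.54457452 0.37510625]
```

```bash
python3 -m crank '0 0.0008 0 0 0 0; 0 0.0016 0.001 0 0 0; 0 0.0016 0.001 0 0 0; 0 0.0016 0.001 0 0 0; 0 0.0016 0.001 0 0 0' | sed -n '1,2p;4p'
python3 - <<'E'
from h import *
f=[]
for i in range(8):
    m=snapshot("side");f.append(get_state()["contact_force"])
print(np.mean(f,0),np.std(f,0))
for n in("jar_carrier_grip","fork_seat"): print(n,[(d["xy"],d["confidence"]) for d in mark_of(n,"side")])
E
```

```text
time: 14.15
eef_pos: [0.5613, -0.3379, 0.1446]
contact_force: [3.9, -0.5, -0.8]
[ 4.68529082 -1.20286104 -0.23537243] [0.60026971 0.25090136 0.22013903]
jar_carrier_grip [([280.6, 162.8], 0.78)]
fork_seat [([284.5, 169.8], 0.9), ([304.1, 245.2], 0.23)]
```

```bash
python3 -m crank '0 0.0008 0 0 0 0; 0 0.0012 0 0 0 0; 0 0.0012 0 0 0 0; 0 0.0012 0 0 0 0; 0 0.0012 0 0 0 0' | sed -n '1,2p;4p'
python3 - <<'E'
from h import *
f=[]
for i in range(6):
    m=snapshot("side");f.append(get_state()["contact_force"])
print(np.mean(f,0))
cv2.imwrite("pics/i.png",cv2.resize(m["pixels"][115:205,220:340],(800,600),interpolation=2))
E
```

```text
time: 15.28
eef_pos: [0.5617, -0.3377, 0.1443]
contact_force: [-4.4, -1.8, 0.1]
[-4.95342853 -1.4470613   0.15319167]
```

View pics/i.png

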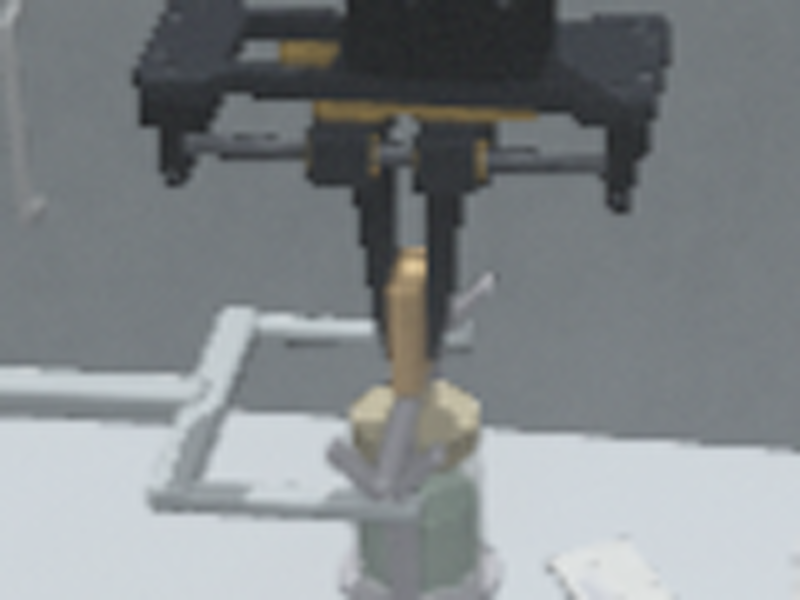

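The bar sits at the bottom of the V at crop (385,490), the arm is about level, and the vertical load on the wrist is about zero. I'll ease the small sideways strain and then open a little.

```bash
python3 -m crank '0 -0.0006 0 0 0 0; 0 -0.0006 0 0 0 0; 0 -0.0006 0 0 0 0; 0 -0.0006 0 0 0 0; 0 -0.0006 0 0 0 0' | sed -n '1,2p;4p'
python3 -m crank '0 0 0 0 0 0; 0 0 0 0 0 0; 0 0 0 0 0 0; 0 0 0 0 0 0; 0 0 0 0 0 0' 0.04
python3 - <<'E'
from h import *
S,o=look(["jar_carrier_grip","fork_seat"])
cv2.imwrite("pics/j.png",cv2.resize(S["side"]["pixels"][115:205,220:340],(800,600),interpolation=2))
E
```

```text
time: 16.2
eef_pos: [0.5617, -0.3378, 0.1445]
contact_force: [-2.9, -0.5, -0.8]
time: 16.82
eef_pos: [0.5617, -0.3378, 0.1445]
ee_rot: [0.0, 0.701, 0.713, -0.0]
contact_force: [0.7, -0.1, -0.8]
finger_gap: 0.0399
gripper_force: 0.0
jar_carrier_grip side [([282.7, 163.3], 0.64)]
jar_carrier_grip top []
fork_seat side [([285.2, 169.2], 0.7), ([302.5, 243.7], 0.58)]
fork_seat top []
```

View pics/j.png

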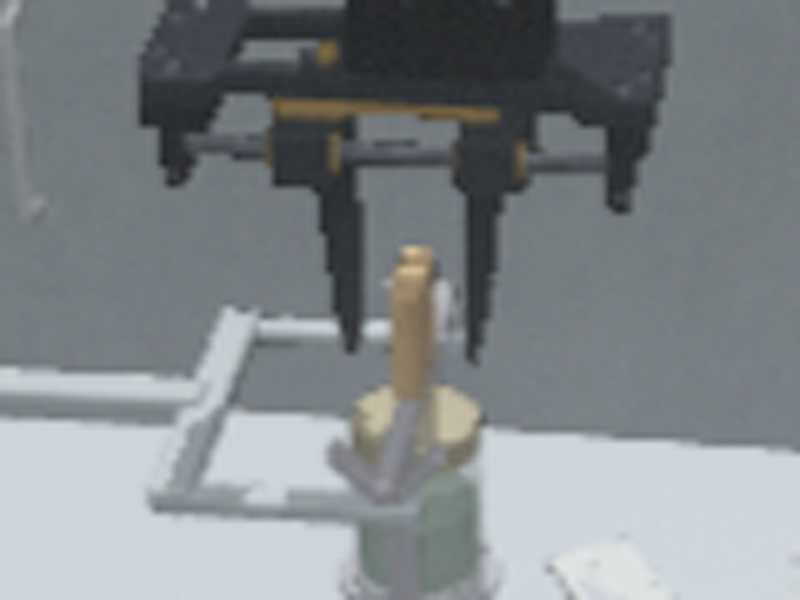

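The fingers are open and clear of the grip at crop (410,320). The carrier stayed still in both notches and the arm didn't jump. I'll retreat straight up.

```bash
python3 -m crank '0 0 -0.01 0 0 0; 0 0 -0.03 0 0 0; 0 0 -0.06 0 0 0; 0 0 -0.1 0 0 0; 0 0 -0.14 0 0 0' | sed -n '1,2p;4p'
python3 -m crank '0 0 0 0 0 0; 0 0 0 0 0 0; 0 0 0 0 0 0; 0 0 0 0 0 0; 0 0 0 0 0 0'| sed -n '1,2p;4p'
python3 - <<'E'
from h import *
S,o=look(["jar_carrier_grip","can_carrier_grip","fork_seat"])
print(get_state()["qd"])
cv2.imwrite("pics/k.png",cv2.resize(S["side"]["pixels"][90:300,190:350],(450,590),interpolation=2))
E
```

```text
time: 17.75
eef_pos: [0.5616, -0.3377, 0.2865]
contact_force: [0.4, -0.0, 0.2]
time: 18.38
eef_pos: [0.5616, -0.3378, 0.284]
contact_force: [-0.9, -0.3, -1.0]
jar_carrier_grip side [([281.5, 164.3], 0.61)]
jar_carrier_grip top []
can_carrier_grip side [([304.4, 247.3], 0.67)]
can_carrier_grip top [([262.3, 223.9], 0.55)]
fork_seat side [([279.8, 169.7], 0.7)]
fork_seat top []
[-0.00084132  0.00058537  0.00012774  0.00039726  0.00063702  0.00033851]
```

View pics/k.png

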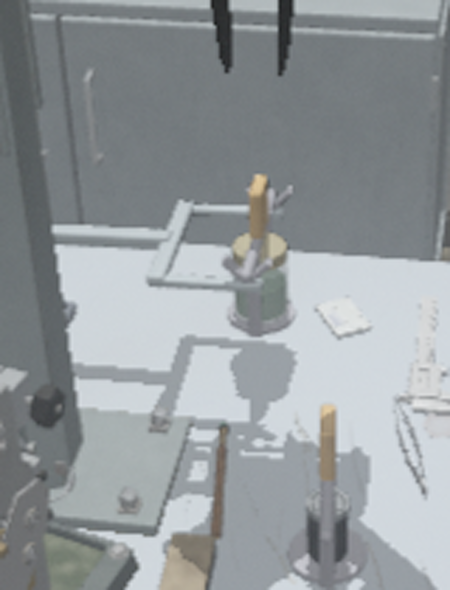

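The jar carrier hangs level in the fork, with its grip at (281,164) in the side image. The can carrier still stands at (304,247), and the gripper is well clear of everything.

```bash
python3 -c "
from cell import *
print(hand_in())"
```

```text
the job is handed in; nothing more can be done
None
```

The jar carrier hangs on the balancer fork, level and settled, with the gripper clear, and the can carrier was left where it stood; the job is handed in at about 18.5 s. The near notch is confirmed in the pictures, but the far notch was mostly hidden, so I judge it seated from the level hang.

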